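# Gauge a milled block between comparator jaws

### The job

Lift the brass block out of its blue nest, set it down upright on the bare table well clear of the nest, let go, and take it again by its two end faces. Stand it level on the comparator's narrow steel rail with its long sides facing the jaws, let go, and then gently slide the jaw with the orange tab shut until the block touches the fixed jaw and the sprung steel face is visibly pushed in, and leave it so. Do not disturb the loupe or the vial.

Things in the scene. Friction and masses are not known exactly. Their poses are not given: they have to be found in the camera images.
- block: Brass milled block, 46 mm long (its x), 26 mm wide (its y), 28 mm tall (z), about 150 g, balanced at its middle, the same after a half turn. A slot 12 mm wide and 10 mm deep is milled across its top along y, so the end faces (x = -23 and +23 mm) and long side faces (y = -13 and +13 mm) are flat. Origin: centre of the underside. Starts upright in the nest.
- nest: Blue plastic transport nest, fixed. Base 78 (x) x 36 (y) x 8 mm, on which the block stands with its length along the nest's x. Two cheeks, 10 mm thick, 30 mm wide in y, up to 34 mm above the table, stand 2 mm off the block's end faces, so in the nest the block can be gripped only across its 26 mm width; its top is 36 mm above the table. Origin: centre of the underside.
- comparator: Grey bench comparator, fixed to the table. Base 76 mm (x) by 150 mm (y from -87 to +63 mm), 12 mm thick. Its jaws close along its y. Origin: on the table, under the rail's middle.
- rail_mid (a point): Middle of the top of the comparator's narrow steel rail, 40 mm above the table, axes parallel to the comparator's. The rail is only 10 mm wide in x and runs along y from -32 to +32 mm; the block goes across it, its length along x, overhanging both sides, with free space beside the rail down to the base (12 mm above the table).
- fixed_jaw: Grey fixed jaw of the comparator, 44 mm wide in x, top 64 mm above the table. Origin: on the jaw's contact face, 12 mm above the table. The face is the comparator's plane y = +30 mm and looks to -y.
- sliding_jaw (a joint): Travel (m) of the black sliding jaw along the comparator's +y, 0 = fully open, stop at 0.046. It starts between 0 and 0.008. At travel q its untouched steel face lies at comparator y = -0.030 + q, so it meets a 26 mm block that touches the fixed jaw at q = 0.034. It slides with about 6.5 N of friction and stays where it is left. The black body is 44 mm wide, 30 mm long in y, 64 mm high.
- tab_top (a point): Centre of the top of the orange tab on the sliding jaw, 104 mm above the table. The tab is upright, 26 mm in x, 12 mm in y, and rises 40 mm out of the jaw's black body; pinch it across y, or push it. At travel q it is at comparator y = -0.052 + q.
- sprung_face (a joint): How far (m) the sprung steel face (36 mm wide, 20 mm high, in front of the sliding jaw) is pushed back into the jaw: 0 = untouched, standing 6 mm proud, 0.006 = fully in. The spring gives 0.65 N at first touch and 4.6 N fully in; the jaw's friction holds it.
- loupe: Black eye loupe, a 39 mm cone 28 mm tall, loose bystander. Origin: centre of the underside.
- vial: Small capped vial, 26 mm across, 54 mm tall, loose bystander. Origin: centre of the underside.
Mind the look-alikes: they are no part of the job. Of the things that look like the block, the smaller one is meant.

How it is judged:
By the outcome, as a careful person would: the job done as asked, in the order asked, and still so for the second after the job is handed in, with the robot touching nothing.
It also fails if it takes over 58 s, if anything falls off the work surface, if the arm or the gripper's body presses on something with over 40 N, if the wrist force passes 120 N, or if a joint passes its speed limit or range.

### The arm

A 6-joint arm with a two-finger parallel gripper is mounted at the origin on the work surface; the furniture and walls round the work are solid. World frame = base frame: x ahead of the robot, y to its left, z up, the work surface at z = 0. Lengths are in mm, angles in rad, forces in N, time in s.
With the tool pointing down it reaches from about 350 to 975 mm from the base axis. Payload 7.1 kg.
Tool frame: the origin (TCP) lies at the very end of the fingers, on their centre line; the grasp point (between the pads) lies 19 mm behind it (ctrl.pinch_z is the distance from the TCP to the grasp point, in mm); z points along the fingers, y is the direction in which the jaws open and shut (so a half turn about z gives the same grasp; the last joint's range is limited). The gripper opens to 88 mm and grips with 3 to 60 N. Pads are 20 mm wide; open, the fingers measure 115 mm over their backs; the gripper's body (75 mm by 178 mm) begins 61 mm behind the grasp point.
Start: joints at [1.097, 0.423, 1.63, -0, 1.089, -0.019], TCP at [274.519, 561.466, 222.675] pointing down, gripper open.
Joint ranges: [-3, 3], [-0.9, 2.11], [0.09, 2.58], [-1.31, 4.45], [0.11, 2.69], [-2.54, 2.54]. Speed limits (rad/s): [2.39, 2.39, 3.01, 3.14, 3.14, 3.14].

### API

Orientations are given as a rotation vector (axis times angle).
In Python, from workcell import ctrl gives the robot as it stands.
- The arm moves only by the shell command python3 -m inch 'ROWS' [OPENING]. ROWS is JSON, a list of rows, each an object with "xyz": the shift along the tool's x, y, z in cm, a list of three; "spin": the turn about the tool's z in degrees. A call has 1 to 20 rows; each row is the pose to reach, as a shift and turn from the pose measured when the call began, along the tool's axes at that moment; what a row does not reach only later rows make up. A row lasts 1/10 s, in which the tool goes at most 50 mm and 8.59 degrees, less where a joint would pass 70% of its speed; a pose out of reach is approached as far as the arm can. A call with a gripper value outside its range is refused whole. OPENING is the closure, from 0 (fully open) to 1 (shut), set as the call begins (- or left out, the last holds). The fingers move at their own pace and stop on an object; the grip force is fixed at half the most. Time passes only in rows, so rows that repeat a pose let the fingers close. It gives the time, the measured TCP pose, the force and the opening at its end, in the units of the state.
- ctrl.get_obs(): the state, without advancing time (a new reading comes with each control period).
- ctrl.get_image(name): name is "side" or "top" or "wrist"; returns the picture (384x512x3 uint8, red, green, blue); there is no depth.
- ctrl.camera_info(name): a dict with "camera_matrix" (3x3 intrinsics, pixels), "R" (3x3) and "t" (3): a world point X has camera coordinates R X + t; the wrist camera has in their place "hand_eye" (4x4, takes a point from camera to tool coordinates, whose origin is the TCP and whose axes are the flange's). Camera axes: x right, y down, z forward; pixel columns grow to the right and rows downward; lengths in mm; the calibration is good to about 2 mm. A picture is of the moment at which its call begins: read the wrist's pose just before it. camera_info takes no time and is no camera call.
- ctrl.close_job(): hands the job in, once; it reports no verdict.
The state is a dict: "t": time; "qpos": joint angles; "qvel": joint speeds; "joint_torque": joint torques, N m; "ee_pos": TCP position; "orientation": TCP orientation; "ft_force": force on the tool from outside, world axes, zero at the start; "moment": the same for the moment, N m; "width": finger opening in mm.
Only numpy, scipy, OpenCV 4.12 (cv2) and the standard library are available. Lean on these libraries where they do the work, as an engineer would, in place of code of your own. Each camera call takes 0.05 s, during which the arm holds its last target. There are 200 camera calls.

## Working session

There is one attempt and no reset: what is moved stays moved. The work goes in short steps, Python scripts to look and compute and a shell command to move; the robot and the scene stay as the last step left them, time stands still between calls to the robot, and variables do not carry over. Pictures are saved under pics/ and viewed, about 8 in all and at most 12, crops included, and the job is handed in when it is done.

```bash
ls; mkdir -p pics
cat > h.py <<'E'
import numpy as np, cv2
from scipy.spatial.transform import Rotation as Ro
from workcell import ctrl
def cam(n,obs=None):
    c=ctrl.camera_info(n); K=np.array(c["camera_matrix"])
    if "R" in c and n!="wrist": return K,np.array(c["R"]),np.array(c["t"])
    H=np.array(c["hand_eye"]); T=np.eye(4); T[:3,:3]=Ro.from_rotvec(obs["orientation"]).as_matrix(); T[:3,3]=obs["ee_pos"]
    M=np.linalg.inv(T@H); return K,M[:3,:3],M[:3,3]
def snap(n):
    o=ctrl.get_obs(); im=np.array(ctrl.get_image(n))[:,:,::-1].copy(); return im,cam(n,o)
def ray(C,px):
    K,R,t=C; d=R.T@np.linalg.inv(K)@np.array([px[0],px[1],1.]); return -R.T@t,d
def onplane(C,px,z):
    o,d=ray(C,px); return o+d*(z-o[2])/d[2]
def proj(C,X):
    K,R,t=C; p=K@(R@np.array(X,float)+t); return p[:2]/p[2]
def tri(rs):
    A=np.zeros((3,3));b=np.zeros(3)
    for o,d in rs:
        d=d/np.linalg.norm(d);P=np.eye(3)-np.outer(d,d);A+=P;b+=P@o
    x=np.linalg.solve(A,b); return x,[np.linalg.norm(np.cross(x-o,d/np.linalg.norm(d))) for o,d in rs]
E
python3 - <<'E'
from h import *
import pickle
D={}
for n in("top","side","wrist"):
    im,C=snap(n);cv2.imwrite(f"pics/{n}0.png",im);D[n]=C
    print(n,C[0][0,0],"pos",(-C[1].T@C[2]).round(),"fwd",C[1][2].round(2))
pickle.dump(D,open("c0.pkl","wb"))
cv2.imwrite("pics/top0b.png",cv2.resize(cv2.imread("pics/top0.png"),(800,600),interpolation=cv2.INTER_CUBIC))
cv2.imwrite("pics/side0b.png",cv2.resize(cv2.imread("pics/side0.png"),(800,600),interpolation=cv2.INTER_CUBIC))
o=ctrl.get_obs();print(o)
E
```

```text
pics
top 378.17791544864485 pos [ 517.   21. 1075.] fwd [ 0.03  0.02 -1.  ]
side 349.3768837254879 pos [463. 699. 633.] fwd [ 0.1  -0.79 -0.61]
wrist 339.0533670352678 pos [210. 592. 385.] fwd [ 0.23 -0.11 -0.97]
{'t': 0.15, 'qpos': array([ 1.09702288e+00,  4.23694857e-01,  1.63049315e+00, -2.20199507e-05,
        1.08858608e+00, -1.90096937e-02]), 'qvel': array([ 4.35563837e-04, -5.21211761e-03, -3.57014293e-03, -6.39213168e-04,
        7.40881814e-04, -5.66825662e-05]), 'joint_torque': array([-6.61843410e-05, -5.44986856e+01, -2.73919398e+01,  6.43247226e-02,
        2.05035164e-02, -3.81217660e-05]), 'ee_pos': array([274.32586238, 561.10716774, 222.07017752]), 'orientation': array([-7.08125129e-01, -3.06046864e+00,  1.80707147e-03]), 'ft_force': array([ 0.33647193, -0.08733591,  0.93748759]), 'moment': array([-0.02434385, -0.00031736, -0.02057012]), 'width': 87.39665935759608}
```

View pics/top0b.png

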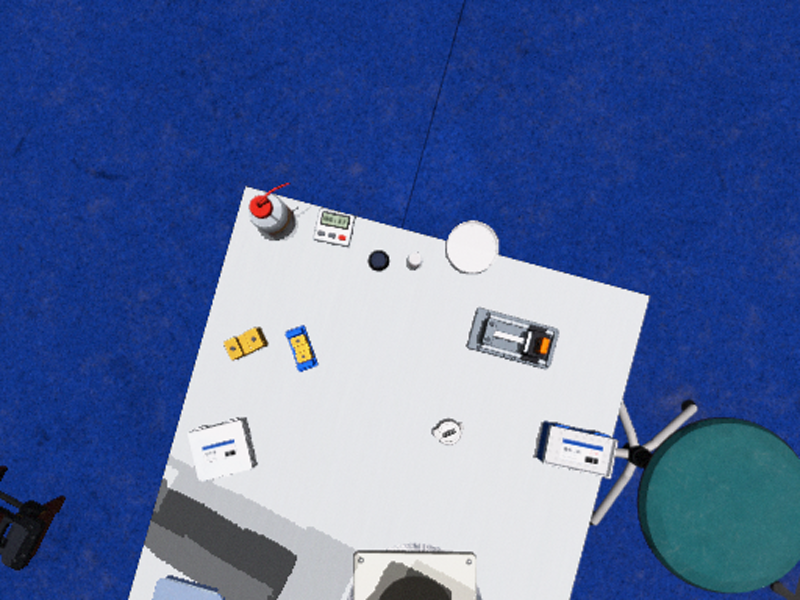

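View pics/side0b.png

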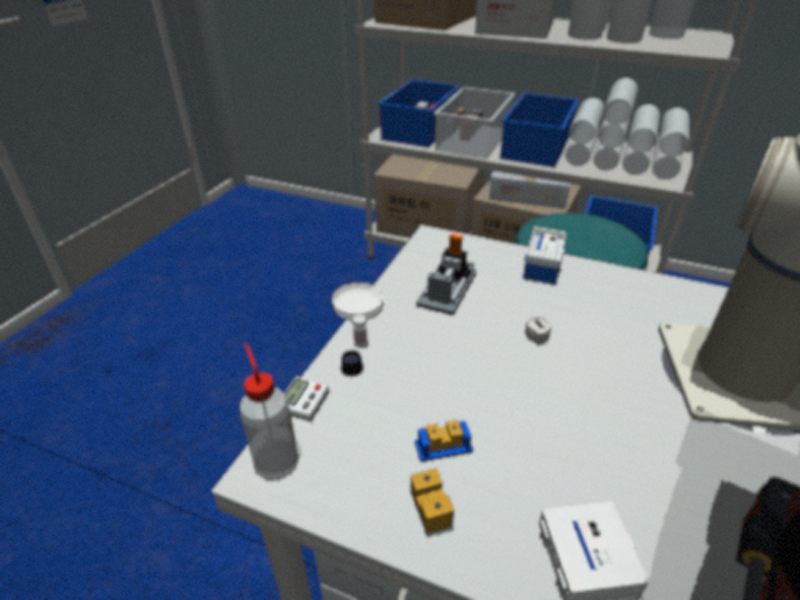

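The top view (800x600 scale) shows the nest and block at (301,348), the larger look-alike at (245,343), the comparator at (512,338) with its tab at (543,345), the loupe at (378,260) and the vial at (414,260). The side view agrees. Next I'll take coarse positions.

Run:
```python
from h import *
import pickle
D=pickle.load(open("c0.pkl","rb"))
def masks(im):
    h=cv2.cvtColor(im,cv2.COLOR_BGR2HSV)
    return {"brass":cv2.inRange(h,(17,120,90),(30,255,255)),"orange":cv2.inRange(h,(5,170,120),(16,255,255)),"blue":cv2.inRange(h,(100,160,60),(125,255,255))}
P={}
for n,boxes in {"top":{"brass":(180,205,205,240),"orange":(335,205,360,235),"blue":(180,205,205,240)},"side":{"brass":(262,262,310,295),"orange":(280,145,305,168),"blue":(262,262,310,300)}}.items():
    im=cv2.imread(f"pics/{n}0.png");m=masks(im)
    for k,(a,b,c,d) in boxes.items():
        mm=m[k].copy()*0;mm[b:d,a:c]=m[k][b:d,a:c]
        if k=="blue": mm|=0
        y,x=np.nonzero(mm); r=cv2.minAreaRect(np.c_[x,y].astype(np.float32));P[n,k]=(x.mean(),y.mean())
        print(n,k,len(x),P[n,k],r)
        if n=="top":
            z={"brass":36,"orange":104,"blue":20}[k]; print([onplane(D[n],p,z)[:2].round(1) for p in cv2.boxPoints(r)],onplane(D[n],P[n,k],z).round(1))
for k in("brass","orange"): print(k,tri([ray(D[n],P[n,k]) for n in("top","side")]))
im=cv2.imread("pics/top0.png");h=cv2.cvtColor(im,cv2.COLOR_BGR2HSV)
m=cv2.inRange(h,(0,0,0),(180,255,185))[190:240,290:365]
c=max(cv2.findContours(m,0,2)[0],key=cv2.contourArea);r=cv2.minAreaRect(c+np.array([290,190]));print(r,[onplane(D["top"],p,12)[:2].round(1) for p in cv2.boxPoints(r)])
```

```text
top brass 152 (np.float64(192.68421052631578), np.float64(222.59868421052633)) ((192.85000610351562, 222.55001831054688), (16.127614974975586, 10.119288444519043), 71.56504821777344)
[array([489. , 221.9]), array([498. , 195.4]), array([456.1, 180.9]), array([447.1, 207.3])] [472.4 201.8  36. ]
top orange 24 (np.float64(348.0416666666667), np.float64(221.20833333333334)) ((348.23583984375, 220.92454528808594), (4.532897472381592, 9.889959335327148), 15.945395469665527)
[array([ 471.9, -199.1]), array([ 496.2, -206.1]), array([ 493.1, -217.1]), array([ 468.9, -210.2])] [ 481.8 -207.6  104. ]
top blue 142 (np.float64(192.6549295774648), np.float64(222.82394366197184)) ((192.57350158691406, 222.92431640625), (26.852767944335938, 12.83647346496582), 70.70995330810547)
[array([500.1, 234.7]), array([512.2, 200.8]), array([441.7, 175.2]), array([429.6, 209. ])] [471.1 204.7  20. ]
side brass 211 (np.float64(284.22748815165875), np.float64(276.5781990521327)) ((284.4864807128906, 276.9189147949219), (12.823122024536133, 20.714271545410156), 80.53767395019531)
side orange 12 (np.float64(291.5833333333333), np.float64(151.33333333333334)) ((291.5294494628906, 151.3823699951172), (5.093247413635254, 1.9402848482131958), 14.03624439239502)
side blue 263 (np.float64(282.11787072243345), np.float64(285.1102661596958)) ((283.2652587890625, 281.9324035644531), (18.828031539916992, 34.342037200927734), 79.50852966308594)
brass (array([471.44764954, 203.35072015,  27.06291399]), [np.float64(0.5885336230002075), np.float64(0.5885336230003407)])
orange (array([ 481.87199362, -208.98088581,   98.15192339]), [np.float64(0.2796347060913362), np.float64(0.27963470609144886)])
((327.55767822265625, 216.2884521484375), (55.43006134033203, 27.451913833618164), 15.255120277404785) [array([474.6, -87.7]), array([ 548.9, -107.7]), array([ 509. , -256.8]), array([ 435.1, -236.6])]
```

```bash
cat >> h.py <<'E'
def goal(xyz,yawy):
    "shift (cm, tool axes) and spin (deg) to TCP xyz with the jaw axis at world angle yawy deg; both half turns"
    o=ctrl.get_obs();R=Ro.from_rotvec(o["orientation"]).as_matrix();y=R[:,1]
    s=R.T@(np.array(xyz)-o["ee_pos"])/10
    cur=np.degrees(np.arctan2(y[1],y[0])); d=-(yawy-cur); d=(d+90)%180-90
    print("tcp",o["ee_pos"].round(1),"jaw ang",cur.round(2),"tilt",np.degrees(np.arccos(-R[2,2])).round(2),"q6",o["qpos"][5].round(2),"F",o["ft_force"].round(1),"w",round(o["width"],1),"t",o["t"])
    print("-> xyz",s.round(3),"spin",round(d,2), "rows",np.ceil(max(np.linalg.norm(s)*10/50,abs(d)/8.59)))
E
python3 - <<'E'
from h import *
goal((440,190,200),110)
goal((472,203,200),110)
o=ctrl.get_obs();print(Ro.from_rotvec(o["orientation"]).as_matrix().round(3)); print(ctrl.camera_info("wrist")["hand_eye"])
E
```

```text
tcp [274.3 561.1 222.1] jaw ang 63.94 tilt 0.07 q6 -0.02 F [ 0.3 -0.1  0.9] w 87.4 t 0.15
-> xyz [-31.184 -26.059   2.238] spin -46.06 rows 9.0
tcp [274.3 561.1 222.1] jaw ang 63.94 tilt 0.07 q6 -0.02 F [ 0.3 -0.1  0.9] w 87.4 t 0.15
-> xyz [-33.488 -23.486   2.235] spin -46.06 rows 9.0
[[-0.898  0.439 -0.001]
 [ 0.439  0.898 -0.001]
 [ 0.    -0.001 -1.   ]]
[[-2.43955685e-04 -9.65412306e-01 -2.60727864e-01  7.09206546e+01]
 [ 9.99999513e-01 -4.84963906e-04  8.60032961e-04 -7.86012356e-01]
 [-9.56730008e-04 -2.60727527e-01  9.65411954e-01 -1.62881337e+02]
 [ 0.00000000e+00  0.00000000e+00  0.00000000e+00  1.00000000e+00]]
```

```bash
python3 -m inch '[{"xyz":[-5,-4,1],"spin":-6},{"xyz":[-9,-7,2],"spin":-12},{"xyz":[-13,-10,2.2],"spin":-18},{"xyz":[-17,-13,2.2],"spin":-24},{"xyz":[-21,-16,2.2],"spin":-30},{"xyz":[-25,-18.5,2.2],"spin":-36},{"xyz":[-29,-21,2.2],"spin":-42},{"xyz":[-32,-22.8,2.2],"spin":-46},{"xyz":[-33.5,-23.5,2.2],"spin":-46},{"xyz":[-33.5,-23.5,2.2],"spin":-46},{"xyz":[-33.5,-23.5,2.2],"spin":-46},{"xyz":[-33.5,-23.5,2.2],"spin":-46}]' 0.45
python3 - <<'E'
from h import *
import pickle
goal((472,203,200),110)
im,C=snap("wrist");pickle.dump(C,open("c1.pkl","wb"));cv2.imwrite("pics/w1.png",im)
E
```

```text
t: 1.35
ee_pos: [471.3, 203.6, 200.2]
orientation: [0.545, -3.093, 0.001]
ft_force: [0.2, 0.4, -0.3]
width: 48.3
tcp [471.3 203.6 200.2] jaw ang 109.99 tilt 0.09 q6 -1.53 F [ 0.2  0.4 -0.3] w 48.3 t 1.35
-> xyz [-0.044 -0.079  0.021] spin -0.01 rows 1.0
```

View pics/w1.png

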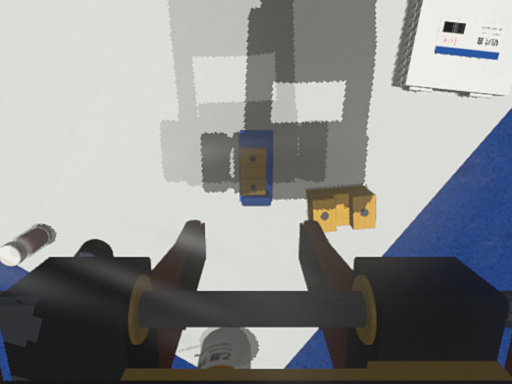

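The wrist view shows the nest and block at (255,168), in the gripper's shadow, and the look-alike at (342,207). I'll take a second wrist view lower down to triangulate the height.

```bash
python3 -m inch '[{"xyz":[0.5,0,2],"spin":0},{"xyz":[1.5,0,5],"spin":0},{"xyz":[2,0,8],"spin":0},{"xyz":[2,0,8],"spin":0},{"xyz":[2,0,8],"spin":0}]'
cat > m.py <<'E'
from h import *
import pickle
im2,C2=snap("wrist");cv2.imwrite("pics/w2.png",im2);C1=pickle.load(open("c1.pkl","rb"));im1=cv2.imread("pics/w1.png")
out={}
for i,(im,C) in enumerate([(im1,C1),(im2,C2)]):
    h=cv2.cvtColor(im,cv2.COLOR_BGR2HSV)
    c0=proj(C,(472,203,36)); r=40 if i==0 else 75
    for k,lo,hi in(("brass",(10,90,40),(32,255,255)),("blue",(105,120,40),(130,255,255))):
        m=cv2.inRange(h,lo,hi);w=np.zeros_like(m);a,b=c0.astype(int);w[max(b-r,0):b+r,max(a-r,0):a+r]=255
        m=cv2.morphologyEx(m&w,cv2.MORPH_CLOSE,np.ones((9,9)))
        c=max(cv2.findContours(m,0,2)[0],key=cv2.contourArea);R=cv2.minAreaRect(c);x=cv2.boxPoints(R);out[i,k]=np.array(R[0])
        z=36 if k=="brass" else 34
        print(i,k,R,[onplane(C,p,z)[:2].round(1) for p in x],"c",onplane(C,R[0],z).round(1))
        if i==1: print(cv2.boundingRect(c))
for k in("brass","blue"): print(k,tri([ray(C1,out[0,k]),ray(C2,out[1,k])]))
goal((472,203,11),110)
E
python3 m.py
```

```text
t: 1.9
ee_pos: [452.2, 197.6, 120.5]
orientation: [0.548, -3.091, 0.002]
ft_force: [-0.3, 0.5, -0.1]
width: 48.3
0 brass ((252.99996948242188, 172.49998474121094), (42.99999237060547, 23.999996185302734), 90.0) [array([454.9, 185.8]), array([447. , 207.7]), array([487.6, 222.9]), array([495.8, 200.3])] c [471. 204.  36.]
0 blue ((258.4075927734375, 197.71461486816406), (19.990915298461914, 33.14282989501953), 62.59242630004883) [array([499.4, 199.4]), array([474.4, 221.8]), array([488.6, 237.1]), array([514.1, 214.6])] c [494.  218.3  34. ]
1 brass ((251.4455108642578, 218.00100708007812), (58.553951263427734, 32.1219596862793), 88.9583740234375) [array([452.3, 183.3]), array([443.5, 205.9]), array([488.1, 223.7]), array([497.3, 200. ])] c [469.8 203.   36. ]
(235, 189, 34, 59)
1 blue ((255.5, 212.0), (94.0, 41.0), 90.0) [array([435.2, 177.3]), array([424.7, 206.1]), array([496.6, 233.9]), array([507.9, 202.8])] c [464.7 204.5  34. ]
(235, 165, 42, 95)
brass (array([473.06172553, 204.50686966,  26.09641068]), [np.float64(0.2991580109444745), np.float64(0.29915801094448063)])
blue (array([ 676.5852158 ,  294.61859436, -635.09848569]), [np.float64(4.2886162622663), np.float64(4.2886162622663555)])
tcp [453.1 197.7 121.3] jaw ang 110.08 tilt 0.03 q6 -1.53 F [0.1 0.5 1.2] w 48.3 t 1.95
-> xyz [-1.953 -0.149 11.027] spin 0.08 rows 3.0
```

View pics/w2.png

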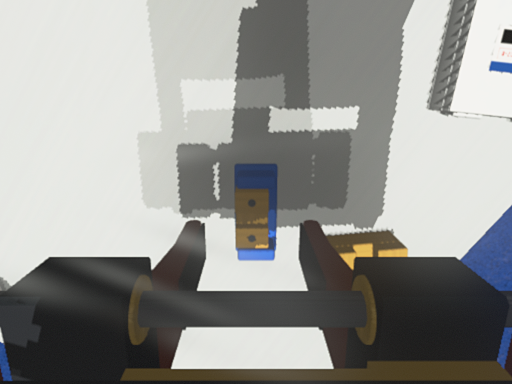

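Run:
```python
from h import *
import pickle
C1=pickle.load(open("c1.pkl","rb"));o=ctrl.get_obs();C2=cam("wrist",o)
def dark(im,p):
    g=cv2.cvtColor(im,cv2.COLOR_BGR2GRAY).astype(float);a,b=p;w=g[b-5:b+6,a-5:a+6];w=np.clip(np.median(w)*.85-w,0,None);y,x=np.mgrid[b-5:b+6,a-5:a+6];return np.array([(x*w).sum(),(y*w).sum()])/w.sum()
i1=cv2.imread("pics/w1.png");i2=cv2.imread("pics/w2.png");X=[]
for p,q in(((253,158),(251,203)),((253,187),(252,238))):
    p,q=dark(i1,p),dark(i2,q);x,e=tri([ray(C1,p),ray(C2,q)]);X.append(onplane(C2,q,36));print(p,q,x.round(1),np.round(e,2),X[-1].round(1))
d=X[1]-X[0];m=(X[0]+X[1])/2;print(m.round(1),np.linalg.norm(d),np.degrees(np.arctan2(d[1],d[0])))
goal((m[0],m[1],11),110)
```

```text
[252.59842041 158.36998785] [251.52117528 202.49442756] [456.2 198.1  46.4] [0.12 0.12] [459.3 199.1  36. ]
[252.54689332 186.6084408 ] [251.40580548 237.94680236] [481.4 207.2  49.4] [0.12 0.12] [486.9 209.   36. ]
[473.1 204.1  36. ] 29.295453914322042 19.875658538014306
tcp [453.1 197.7 121.3] jaw ang 110.08 tilt 0.03 q6 -1.53 F [0.1 0.5 1.2] w 48.3 t 1.95
-> xyz [-2.091 -0.086 11.027] spin 0.08 rows 3.0
```

```bash
python3 -m inch '[{"xyz":[-1,-0.1,1],"spin":0},{"xyz":[-2,-0.1,3],"spin":0},{"xyz":[-2,-0.1,5.5],"spin":0},{"xyz":[-2,-0.1,8],"spin":0},{"xyz":[-2,-0.1,9.5],"spin":0},{"xyz":[-2,-0.1,10.4],"spin":0},{"xyz":[-2,-0.1,10.9],"spin":0},{"xyz":[-2,-0.1,10.9],"spin":0},{"xyz":[-2,-0.1,10.9],"spin":0}]'; python3 -m inch '[{"xyz":[0,0,0],"spin":0},{"xyz":[0,0,0],"spin":0},{"xyz":[0,0,0],"spin":0},{"xyz":[0,0,0],"spin":0},{"xyz":[0,0,0],"spin":0},{"xyz":[0,0,0],"spin":0}]' 1; python3 -c "
from h import *
goal((472,203,100),110)"
```

```text
t: 2.85
ee_pos: [473.0, 203.9, 12.9]
orientation: [-0.547, 3.092, -0.0]
ft_force: [-0.7, 0.5, -0.6]
width: 48.4
t: 3.45
ee_pos: [473.3, 204.1, 13.4]
orientation: [-0.547, 3.091, -0.0]
ft_force: [-1.1, 0.3, 5.1]
width: 25.9
tcp [473.3 204.1  13.4] jaw ang 110.08 tilt 0.12 q6 -1.54 F [-1.1  0.3  5.1] w 25.9 t 3.45
-> xyz [ 0.138 -0.063 -8.663] spin 0.08 rows 2.0
```

```bash
python3 -m inch '[{"xyz":[0,0,-0.5],"spin":0},{"xyz":[0,0,-1.5],"spin":0},{"xyz":[0,0,-3],"spin":0},{"xyz":[0,0,-5],"spin":0},{"xyz":[0,0,-6],"spin":0},{"xyz":[0,0,-6],"spin":0},{"xyz":[0,0,-6],"spin":0}]'; python3 -c "
from h import *
goal((450,60,73),75.2)"
```

```text
t: 4.15
ee_pos: [473.0, 204.0, 73.4]
orientation: [-0.547, 3.091, -0.0]
ft_force: [-0.8, 0.0, -1.6]
width: 25.8
tcp [473.  204.   73.4] jaw ang 110.08 tilt 0.13 q6 -1.54 F [-0.8  0.  -1.6] w 25.8 t 4.15
-> xyz [  7.107 -12.735   0.025] spin 34.88 rows 5.0
```

```bash
python3 -m inch '[{"xyz":[0.5,-1,0],"spin":3},{"xyz":[1.5,-3,0],"spin":8},{"xyz":[2.7,-5,0],"spin":14},{"xyz":[4,-7,0],"spin":20},{"xyz":[5.2,-9.3,0],"spin":26},{"xyz":[6.3,-11.3,0],"spin":32},{"xyz":[7.1,-12.7,0],"spin":34.9},{"xyz":[7.1,-12.7,2],"spin":34.9},{"xyz":[7.1,-12.7,4],"spin":34.9},{"xyz":[7.1,-12.7,5.2],"spin":34.9},{"xyz":[7.1,-12.7,5.8],"spin":34.9},{"xyz":[7.1,-12.7,6.2],"spin":34.9},{"xyz":[7.1,-12.7,6.2],"spin":34.9},{"xyz":[7.1,-12.7,6.2],"spin":34.9},{"xyz":[7.1,-12.7,6.2],"spin":34.9}]'; python3 -c "
from h import *
goal((450,60,5),75.2)"
```

```text
t: 5.65
ee_pos: [450.5, 60.5, 11.8]
orientation: [0.404, 3.112, 0.001]
ft_force: [0.4, 0.1, -0.8]
width: 25.7
tcp [450.5  60.5  11.8] jaw ang 75.19 tilt 0.2 q6 -1.21 F [ 0.4  0.1 -0.8] w 25.7 t 5.65
-> xyz [ 0.04  -0.064  0.676] spin -0.01 rows 1.0
```

```bash
python3 -m inch '[{"xyz":[0,0,0.2],"spin":0},{"xyz":[0,0,0.4],"spin":0},{"xyz":[0,0,0.5],"spin":0},{"xyz":[0,0,0.55],"spin":0},{"xyz":[0,0,0.6],"spin":0},{"xyz":[0,0,0.6],"spin":0}]'; python3 -m inch '[{"xyz":[0,0,0.05],"spin":0},{"xyz":[0,0,0.1],"spin":0},{"xyz":[0,0,0.1],"spin":0}]'
```

```text
t: 6.25
ee_pos: [450.5, 60.5, 5.7]
orientation: [0.404, 3.112, 0.001]
ft_force: [0.5, -0.4, -1.9]
width: 25.5
t: 6.55
ee_pos: [450.6, 60.5, 5.3]
orientation: [0.404, 3.112, 0.001]
ft_force: [-2.5, -0.4, 9.2]
width: 25.9
```

```bash
python3 -m inch '[{"xyz":[0,0,-0.05],"spin":0},{"xyz":[0,0,-0.05],"spin":0},{"xyz":[0,0,-0.05],"spin":0},{"xyz":[0,0,-0.05],"spin":0},{"xyz":[0,0,-0.05],"spin":0},{"xyz":[0,0,-1],"spin":0},{"xyz":[0,0,-3],"spin":0},{"xyz":[0,0,-6],"spin":0},{"xyz":[0,0,-10],"spin":8},{"xyz":[0,0,-12],"spin":16}]' 0.3;  python3 -m inch '[{"xyz":[0,0,0],"spin":8},{"xyz":[0,0,0],"spin":16},{"xyz":[0,0,0],"spin":24},{"xyz":[0,0,0],"spin":32},{"xyz":[0,0,0],"spin":40},{"xyz":[0,0,0],"spin":48},{"xyz":[0,0,0],"spin":56},{"xyz":[0,0,0],"spin":64},{"xyz":[0,0,0],"spin":72},{"xyz":[0,0,0],"spin":74},{"xyz":[0,0,0],"spin":74},{"xyz":[0,0,0],"spin":74}]' 0.1
python3 - <<'E'
from h import *
import pickle
goal((450.5,60.5,3),-14.8)
im,C=snap("wrist");pickle.dump(C,open("c3.pkl","wb"));cv2.imwrite("pics/w3.png",im);print(proj(C,(450.5,60.5,28)))
t,Ct=snap("top");cv2.imwrite("pics/t3.png",t)
E
```

```text
t: 7.55
ee_pos: [451.1, 60.6, 128.4]
orientation: [0.841, 3.02, 0.004]
ft_force: [0.5, 0.8, -0.5]
width: 61.5
t: 8.75
ee_pos: [451.1, 60.6, 128.8]
orientation: [2.49, 1.909, 0.01]
ft_force: [0.8, 0.6, -1.1]
width: 78.7
tcp [451.1  60.6 128.8] jaw ang -15.05 tilt 0.41 q6 0.37 F [ 0.8  0.6 -1.1] w 78.7 t 8.75
-> xyz [-0.055 -0.141 12.579] spin -0.25 rows 3.0
[250.23177719 188.95702871]
```

View pics/w3.png

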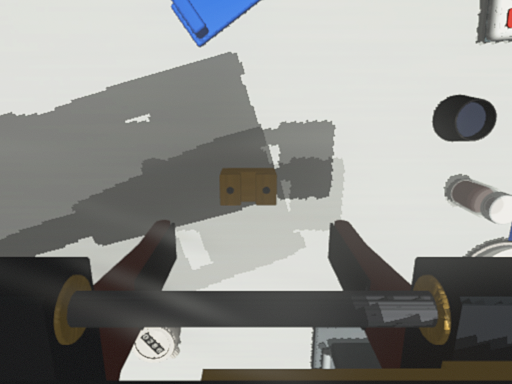

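The wrist view shows the block upright at (248,187), predicted at (250,189), with its length across the fingers. I'm descending to grip its ends.

```bash
python3 -m inch '[{"xyz":[0,-0.1,2],"spin":0},{"xyz":[0,-0.1,5],"spin":0},{"xyz":[0,-0.1,8],"spin":0},{"xyz":[0,-0.1,10],"spin":0},{"xyz":[0,-0.1,11.5],"spin":0},{"xyz":[0,-0.1,12.1],"spin":0},{"xyz":[0,-0.1,12.4],"spin":0},{"xyz":[0,-0.1,12.4],"spin":0},{"xyz":[0,-0.1,12.4],"spin":0}]'; python3 -m inch '[{"xyz":[0,0,0],"spin":0},{"xyz":[0,0,0],"spin":0},{"xyz":[0,0,0],"spin":0},{"xyz":[0,0,0],"spin":0},{"xyz":[0,0,0],"spin":0},{"xyz":[0,0,0],"spin":0},{"xyz":[0,0,0],"spin":0}]' 1; python3 -c "
from h import *
goal((450,60,5),-14.8)"
```

```text
t: 9.75
ee_pos: [451.4, 61.0, 5.3]
orientation: [2.49, 1.909, 0.011]
ft_force: [1.8, 0.9, 0.3]
width: 78.9
t: 10.45
ee_pos: [451.0, 61.0, 5.3]
orientation: [2.491, 1.909, 0.01]
ft_force: [-2.1, 0.3, 6.2]
width: 45.9
tcp [451.   61.    5.3] jaw ang -15.07 tilt 0.41 q6 0.37 F [-2.1  0.3  6.2] w 45.9 t 10.45
-> xyz [-0.121 -0.067  0.032] spin -0.27 rows 1.0
```

```bash
python3 -m inch '[{"xyz":[0,0,-0.5],"spin":0},{"xyz":[0,0,-2],"spin":0},{"xyz":[0,0,-5],"spin":0},{"xyz":[0,0,-9],"spin":0},{"xyz":[0,0,-13],"spin":0},{"xyz":[0,0,-16],"spin":0},{"xyz":[0,0,-16],"spin":0}]'; python3 -c "
from h import *
goal((507,-100,165),-14.8);goal((495,-150,165),-14.8)
o=ctrl.get_obs();print(Ro.from_rotvec(o['orientation']).as_matrix().round(4))"
```

```text
t: 11.15
ee_pos: [452.6, 61.1, 169.2]
orientation: [2.487, 1.906, 0.021]
ft_force: [-0.6, 0.1, -1.5]
width: 45.7
tcp [452.6  61.1 169.2] jaw ang -15.07 tilt 0.88 q6 0.37 F [-0.6  0.1 -1.5] w 45.7 t 11.15
-> xyz [-14.143   9.432   0.471] spin -0.27 rows 4.0
tcp [452.6  61.1 169.2] jaw ang -15.07 tilt 0.88 q6 0.37 F [-0.6  0.1 -1.5] w 45.7 t 11.15
-> xyz [-19.283   9.573   0.444] spin -0.27 rows 5.0
[[ 0.2599  0.9655  0.0153]
 [ 0.9656 -0.26    0.0018]
 [ 0.0057  0.0143 -0.9999]]
```

```bash
python3 -m inch '[{"xyz":[-1.5,1,0],"spin":0},{"xyz":[-4,2.7,0],"spin":0},{"xyz":[-7,4.7,0],"spin":0},{"xyz":[-10,6.7,0],"spin":0},{"xyz":[-12.5,8.3,0.2],"spin":0},{"xyz":[-14,9.4,0.4],"spin":0},{"xyz":[-14,9.4,0.4],"spin":0},{"xyz":[-14,9.4,0.4],"spin":0},{"xyz":[-14,9.4,0.4],"spin":0}]'
cat > look.py <<'E'
from h import *
import pickle,sys
n=sys.argv[1];o=ctrl.get_obs()
im,C=snap("wrist");pickle.dump(C,open(f"c{n}.pkl","wb"));cv2.imwrite(f"pics/w{n}.png",im)
goal((495,-160,60),-14.8)
for y in(30,-28):
  for x in(-22,22): print(proj(C,(495+x*.967+y*.256,-160.6-x*.256+y*.967,64)).round())
E
python3 look.py 4
```

```text
t: 12.05
ee_pos: [506.2, -97.7, 164.9]
orientation: [2.488, 1.908, 0.019]
ft_force: [0.0, 1.6, -1.8]
width: 45.7
tcp [506.4 -97.6 165.2] jaw ang -15.02 tilt 0.82 q6 0.04 F [-0.3 -0.5 -2.2] w 46.0 t 12.1
-> xyz [-6.384  0.381 10.491] spin -0.22 rows 3.0
[230. 228.]
[283. 228.]
[232. 291.]
[282. 290.]
```

View pics/w4.png

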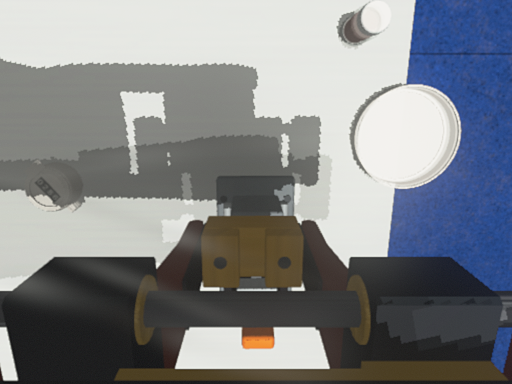

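The held block is at (252,250), with the fixed jaw's back and base at (256,195) and the orange tab at (258,340). I'll move over the rail to see the rail and both jaws clearly.

```bash
python3 -m inch '[{"xyz":[-1.5,0.1,0],"spin":0},{"xyz":[-3.5,0.2,0],"spin":0},{"xyz":[-5.5,0.4,0],"spin":0},{"xyz":[-6.5,0.4,0],"spin":0},{"xyz":[-6.5,0.4,0],"spin":0},{"xyz":[-6.5,0.4,0],"spin":0}]';
python3 look.py 5; python3 -c "
import cv2
im=cv2.imread('pics/w5.png')[60:285,110:410]
cv2.imwrite('pics/w5c.png',cv2.resize(im,(800,600),interpolation=cv2.INTER_CUBIC))"
```

```text
t: 12.7
ee_pos: [493.2, -161.3, 164.9]
orientation: [2.488, 1.907, 0.02]
ft_force: [-0.1, -0.3, -1.8]
width: 45.6
tcp [ 493.3 -161.   164.9] jaw ang -15.02 tilt 0.82 q6 -0.09 F [ 0.2  0.  -2.4] w 46.0 t 12.75
-> xyz [ 0.077 -0.    10.492] spin -0.22 rows 3.0
[224. 151.]
[280. 150.]
[226. 221.]
[279. 220.]
```

View pics/w5c.png

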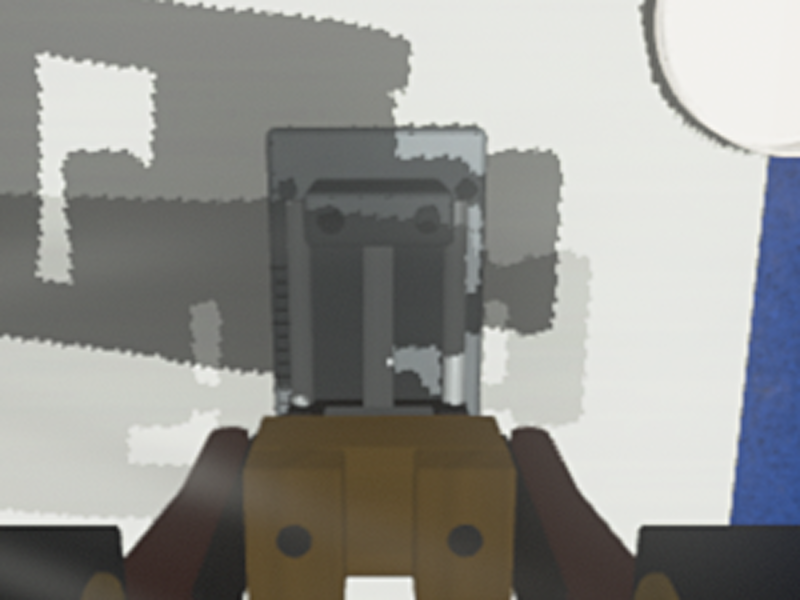

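The crop shows the fixed jaw's front top edge at crop y=245 (full-frame (224..279.5,151.9)), the rail between full-frame x 245.8 and 257.4, and the base's far corners at (210.5,108) and (292.2,108). The predicted jaw corners match to within 2 px.

Run:
```python
from h import *
import pickle
C4=pickle.load(open("c4.pkl","rb"));C5=pickle.load(open("c5.pkl","rb"))
f=lambda x,y:(110+(x+.5)/2.6667-.5,60+(y+.5)/2.6667-.5)
im=cv2.imread("pics/w5.png");g=cv2.cvtColor(im,cv2.COLOR_BGR2GRAY).astype(int)
for r in(165,180,195): print(r,g[r,238:266])
print("col",g[140:160,240])
for a,b in(((217,177),f(268,128)),((294,177),f(486,128))):
    x,e=tri([ray(C4,a),ray(C5,b)]);print("base corner",x.round(1),np.round(e,1),onplane(C5,b,12).round(1))
L=onplane(C5,f(305,245),64);Rr=onplane(C5,f(452,245),64);d=L-Rr;print("jaw",L.round(1),Rr.round(1),np.linalg.norm(d),np.degrees(np.arctan2(d[1],d[0])))
A=onplane(C5,f(377.5,260),40);B=onplane(C5,f(377.5,400),40);d=A-B;print("rail",A.round(1),B.round(1),np.degrees(np.arctan2(d[1],d[0])), np.linalg.norm(onplane(C5,f(362,300),40)-onplane(C5,f(393,300),40)))
o=ctrl.get_obs();R=Ro.from_rotvec(o["orientation"]).as_matrix()
for n,p in(("L",L),("R",Rr),("A",A),("B",B)): print(n,"tool frame",(R.T@(p-o["ee_pos"])).round(1))
```

```text
165 [67 67 68 66 68 68 67 66 79 88 88 89 90 90 92 89 90 90 90 76 68 68 69 70
 70 69 72 70]
180 [66 66 66 67 65 65 66 66 80 87 90 90 90 91 90 90 90 92 89 76 67 67 70 70
 68 68 69 69]
195 [ 65  67  66  68  67  68  67  67  78  88  90  89  91  93  91  87  98 188
 207 157 131 136 138 137 136 137 138 139]
col [85 75 77 76 76 78 76 75 75 75 74 71 71 72 73 72 70 71 69 69]
base corner [475.1 -91.5  10.1] [0.2 0.2] [475.  -91.5  12. ]
base corner [ 546.7 -110.8   10.8] [0.1 0.1] [ 546.6 -110.8   12. ]
jaw [ 481.5 -126.6   64. ] [ 523.1 -137.9   64. ] 43.16164338834707 164.82825307145458
rail [ 500.1 -140.4   40. ] [ 487.7 -186.    40. ] 74.9110920520419 10.085440253088947
L tool frame [ 29.5 -21.7 100.8]
R tool frame [ 29.4  21.5 101.4]
A tool frame [ 20.9  -0.5 125. ]
B tool frame [-26.4  -0.5 124.8]
```

```bash
python3 -m inch '[{"xyz":[0.7,-0.05,1],"spin":0},{"xyz":[0.8,-0.05,3],"spin":0},{"xyz":[0.8,-0.05,5.5],"spin":0},{"xyz":[0.8,-0.05,8],"spin":0},{"xyz":[0.8,-0.05,9.8],"spin":0},{"xyz":[0.8,-0.05,10.9],"spin":0},{"xyz":[0.8,-0.05,11.3],"spin":0},{"xyz":[0.8,-0.05,11.3],"spin":0},{"xyz":[0.8,-0.05,11.3],"spin":0}]';
python3 look.py 6
python3 - <<'E'
from h import *
im,C=snap("side");K,R,t=C;c=proj(C,(495,-160,50)).astype(int);print(c)
a=im[c[1]-38:c[1]+37,c[0]-50:c[0]+50]
w=cv2.imread("pics/w6.png")
cv2.imwrite("pics/m6.png",np.vstack([cv2.resize(a,(400,300),interpolation=cv2.INTER_CUBIC),cv2.resize(w,(400,300))]))
E
```

```text
t: 13.65
ee_pos: [497.1, -152.9, 52.5]
orientation: [2.486, 1.908, 0.021]
ft_force: [0.7, 0.0, -2.0]
width: 45.8
tcp [ 497.2 -153.    52.7] jaw ang -15.01 tilt 0.9 q6 -0.07 F [-0.3  0.4 -2.1] w 45.9 t 13.7
-> xyz [-0.731 -0.015 -0.733] spin -0.21 rows 1.0
[205. 205.]
[299. 204.]
[209. 313.]
[295. 312.]
[285 173]
```

View pics/m6.png

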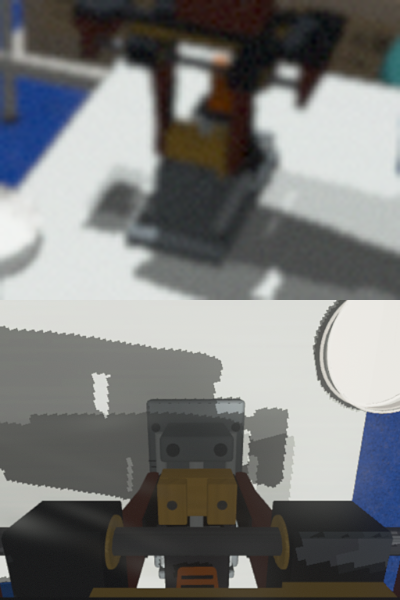

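The block sits above the rail between the jaws and nothing is touching. I'm lowering it until the rail takes the load.

```bash
python3 -m inch '[{"xyz":[0,0,0.2],"spin":0},{"xyz":[0,0,0.4],"spin":0},{"xyz":[0,0,0.55],"spin":0},{"xyz":[0,0,0.65],"spin":0},{"xyz":[0,0,0.65],"spin":0},{"xyz":[0,0,0.65],"spin":0}]';python3 -m inch '[{"xyz":[0,0,0.05],"spin":0},{"xyz":[0,0,0.08],"spin":0},{"xyz":[0,0,0.08],"spin":0}]'
```

```text
t: 14.35
ee_pos: [497.2, -153.0, 46.2]
orientation: [2.486, 1.907, 0.021]
ft_force: [0.4, -0.3, -2.2]
width: 46.1
t: 14.65
ee_pos: [497.2, -153.0, 45.4]
orientation: [2.486, 1.907, 0.021]
ft_force: [-0.8, 0.2, -1.9]
width: 45.3
```

```bash
python3 -m inch '[{"xyz":[0,0,0.03],"spin":0},{"xyz":[0,0,0.05],"spin":0},{"xyz":[0,0,0.05],"spin":0}]'
```

```text
t: 14.95
ee_pos: [497.3, -153.0, 45.3]
orientation: [2.486, 1.907, 0.021]
ft_force: [-1.2, -0.2, 5.4]
width: 46.0
```

```bash
python3 -m inch '[{"xyz":[0,0,0],"spin":0},{"xyz":[0,0,0],"spin":0},{"xyz":[0,0,0],"spin":0},{"xyz":[0,0,0],"spin":0},{"xyz":[0,0,-0.3],"spin":0},{"xyz":[0,0,-1],"spin":0},{"xyz":[0,0,-2.5],"spin":0},{"xyz":[0,0,-5],"spin":0},{"xyz":[0,0,-8],"spin":0},{"xyz":[0,0,-11],"spin":0},{"xyz":[0,0,-12],"spin":0},{"xyz":[0,0,-12],"spin":0},{"xyz":[0,0,-12],"spin":0}]' 0.3; python3 look.py 7;python3 -c "
import cv2
im=cv2.imread('pics/w7.png')[60:360,60:460]
cv2.imwrite('pics/w7c.png',cv2.resize(im,(800,600),interpolation=cv2.INTER_CUBIC))"
```

```text
t: 16.25
ee_pos: [494.8, -153.1, 164.7]
orientation: [2.487, 1.908, 0.02]
ft_force: [1.0, -0.8, -0.6]
width: 61.4
tcp [ 494.6 -153.   164.2] jaw ang -15.01 tilt 0.8 q6 -0.07 F [ 0.1  1.2 -0.5] w 61.6 t 16.3
-> xyz [-0.73   0.094 10.414] spin -0.21 rows 3.0
[225. 161.]
[280. 161.]
[226. 230.]
[279. 230.]
```

View pics/w7c.png

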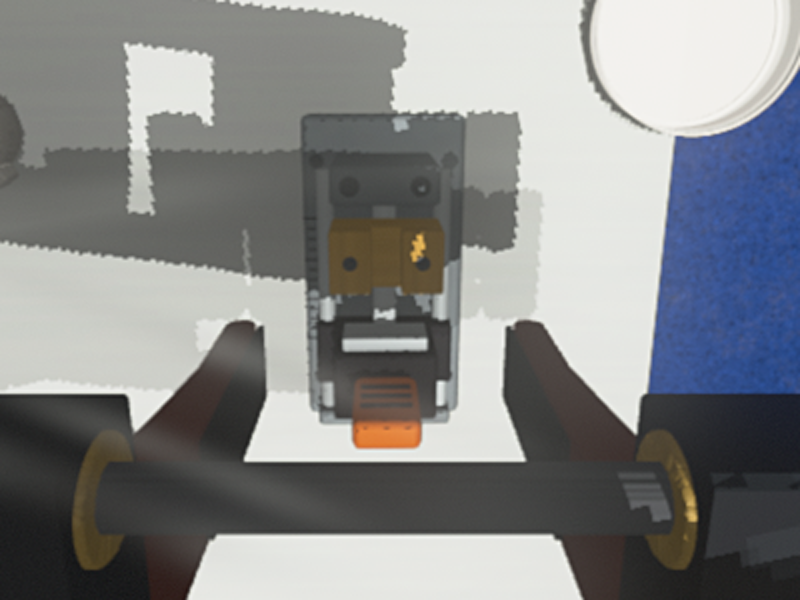

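The block stands level and centred on the rail, at crop (386,257) against the rail at x=385. The tab top is at crop (387,434). Next I'll measure the tab in tool axes and push it from behind with closed fingers.

Run:
```python
from h import *
import pickle
C5=pickle.load(open("c5.pkl","rb"));C7=pickle.load(open("c7.pkl","rb"));im=cv2.imread("pics/w7.png")
o=ctrl.get_obs();R=Ro.from_rotvec(o["orientation"]).as_matrix()
tf=lambda p:(R.T@(p-o["ee_pos"])).round(1)
f=lambda x,y:(60+(x+.5)/2-.5,60+(y+.5)/2-.5)
for n,p,z in(("tab back",f(387,447),104),("tab front",f(387,421),104),("tabL",f(352,434),104),("tabR",f(421,434),104),("jawfrontL",f(330,206),64),("jawfrontR",f(440,206),64),("block far",f(387,220),68),("block near edge",f(387,277),68),("sprung top front",f(385,338),None)):
    if z is None: continue
    q=onplane(C7,p,z);print(n,q.round(1),tf(q))
# tab height check: top cam
D=pickle.load(open("c0.pkl","rb"));x,e=tri([ray(C7,f(387,434)),ray(D["top"],(348.1,221.1))]);print("tab tri",x.round(1),np.round(e,1))
print(o["ee_pos"])
```

```text
tab back [ 480.8 -212.7  104. ] [-61.6   1.5  59.8]
tab front [ 483.6 -202.4  104. ] [-51.    1.5  59.9]
tabL [ 469.9 -204.1  104. ] [-56.2 -11.4  59.7]
tabR [ 494.2 -210.9  104. ] [-56.4  13.9  60. ]
jawfrontL [ 481.2 -127.1   64. ] [ 21.  -20.9 100. ]
jawfrontR [ 523.1 -138.4   64. ] [ 20.8  22.5 100.6]
block far [ 501.6 -137.6   68. ] [16.1  1.6 96.3]
block near edge [ 495.6 -160.    68. ] [-7.1  1.6 96.1]
tab tri [ 482.1 -208.   103.2] [0. 0.]
[ 494.55030514 -152.95745046  164.15640092]
```

```bash
python3 -m inch '[{"xyz":[-1,0,0],"spin":0},{"xyz":[-3,0.1,0],"spin":0},{"xyz":[-5.5,0.15,0],"spin":0},{"xyz":[-7.5,0.15,0],"spin":0},{"xyz":[-8.5,0.15,0],"spin":0},{"xyz":[-8.5,0.15,1],"spin":0},{"xyz":[-8.5,0.15,3],"spin":0},{"xyz":[-8.5,0.15,5.5],"spin":0},{"xyz":[-8.5,0.15,7.5],"spin":0},{"xyz":[-8.5,0.15,8.6],"spin":0},{"xyz":[-8.5,0.15,8.6],"spin":0},{"xyz":[-8.5,0.15,8.6],"spin":0},{"xyz":[-8.5,0.15,8.6],"spin":0}]' 1; python3 -c "
from h import *
goal((480,-210,60),-14.8)"
```

```text
t: 17.6
ee_pos: [475.8, -235.4, 78.4]
orientation: [2.486, 1.908, 0.02]
ft_force: [-0.5, 0.3, -0.3]
width: 0.4
tcp [ 475.8 -235.4   78.4] jaw ang -15.0 tilt 0.87 q6 -0.24 F [-0.5  0.3 -0.3] w 0.4 t 17.6
-> xyz [ 2.55  -0.276  1.856] spin -0.2 rows 1.0
```

```bash
python3 -m inch '[{"xyz":[0.3,0,0],"spin":0},{"xyz":[0.6,0,0],"spin":0},{"xyz":[0.8,0,0],"spin":0},{"xyz":[1.0,0,0],"spin":0},{"xyz":[1.1,0,0],"spin":0},{"xyz":[1.2,0,0],"spin":0},{"xyz":[1.3,0,0],"spin":0},{"xyz":[1.4,0,0],"spin":0},{"xyz":[1.5,0,0],"spin":0},{"xyz":[1.6,0,0],"spin":0},{"xyz":[1.7,0,0],"spin":0},{"xyz":[1.8,0,0],"spin":0}]'; python3 look.py 8; python3 -c "
import cv2
im=cv2.imread('pics/w8.png')[60:360,60:460]
cv2.imwrite('pics/w8c.png',cv2.resize(im,(800,600),interpolation=cv2.INTER_CUBIC))"
```

```text
t: 18.8
ee_pos: [480.3, -218.9, 78.8]
orientation: [2.485, 1.908, 0.019]
ft_force: [-2.7, -6.3, 2.5]
width: 0.6
tcp [ 480.4 -218.8   78.8] jaw ang -14.97 tilt 0.86 q6 -0.2 F [-2.6 -5.8  1.8] w 0.4 t 18.85
-> xyz [ 6.051 -0.132  1.901] spin -0.17 rows 2.0
[204.  56.]
[294.  56.]
[209. 172.]
[291. 172.]
```

View pics/w8c.png

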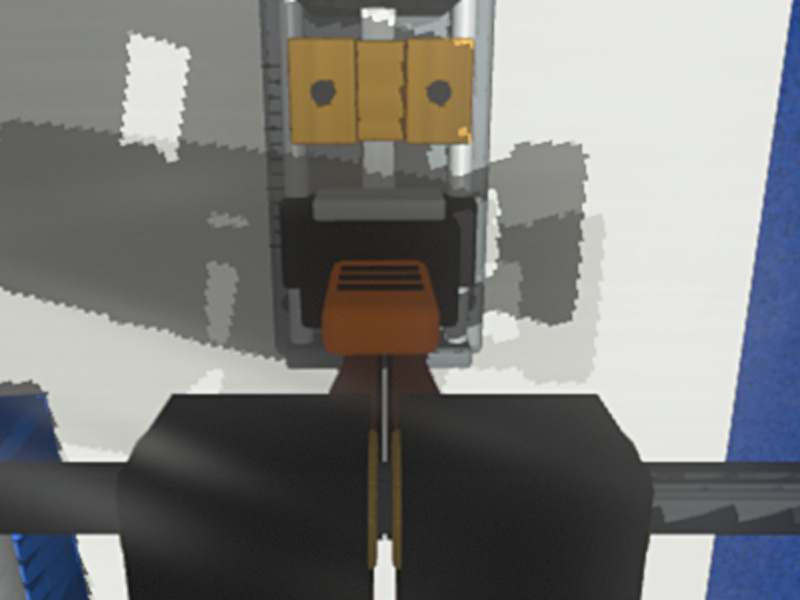

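The closed fingers sit centred behind the tab and push with about 6.5 N, and the block is undisturbed. I'll work out the present travel from the picture and the TCP.

Run:
```python
from h import *
import pickle
C=pickle.load(open("c8.pkl","rb"))
o=ctrl.get_obs();R=Ro.from_rotvec(o["orientation"]).as_matrix()
f=lambda x,y:(60+(x+.5)/2-.5,60+(y+.5)/2-.5)
yd=np.array([np.sin(np.radians(15)),np.cos(np.radians(15)),0])
J=np.array([(481.5+523.1+481.2+523.1)/4,(-126.6-137.9-127.1-138.4)/4,0]) # fixed face centre
cy=lambda p:30+(p-J)@yd
for n,p,z in(("tab back",f(381,353),104),("block near edge",f(381,142),68),("block far",f(381,39),68),("sprung front edge z64",f(381,191),64),("fixed",f(381,12),64)):
    q=onplane(C,p,z);print(n,q.round(1),"comp y",cy(q).round(1))
print("TCP comp y",cy(o["ee_pos"]).round(1),"tool y dir->",o["ee_pos"])
```

```text
tab back [ 482.4 -207.2  104. ] comp y -47.3
block near edge [ 493.8 -166.3   68. ] comp y -4.9
block far [ 500.3 -142.3   68. ] comp y 20.1
sprung front edge z64 [ 490.4 -179.1   64. ] comp y -18.0
fixed [ 502.  -135.9   64. ] comp y 26.6
TCP comp y -59.0 tool y dir-> [ 480.35756357 -218.80268904   78.76626157]
```

```bash
python3 -m inch '[{"xyz":[0.1,0,0],"spin":0},{"xyz":[0.2,0,0],"spin":0},{"xyz":[0.3,0,0],"spin":0},{"xyz":[0.4,0,0],"spin":0},{"xyz":[0.5,0,0],"spin":0},{"xyz":[0.6,0,0],"spin":0},{"xyz":[0.7,0,0],"spin":0},{"xyz":[0.8,0,0],"spin":0},{"xyz":[0.9,0,0],"spin":0},{"xyz":[1.0,0,0],"spin":0},{"xyz":[1.1,0,0],"spin":0},{"xyz":[1.2,0,0],"spin":0}]'; python3 -m inch '[{"xyz":[0.1,0,0],"spin":0},{"xyz":[0.2,0,0],"spin":0},{"xyz":[0.3,0,0],"spin":0},{"xyz":[0.4,0,0],"spin":0},{"xyz":[0.5,0,0],"spin":0},{"xyz":[0.6,0,0],"spin":0},{"xyz":[0.7,0,0],"spin":0},{"xyz":[0.8,0,0],"spin":0},{"xyz":[0.9,0,0],"spin":0},{"xyz":[1.0,0,0],"spin":0}]'; python3 look.py 9; python3 -c "
import cv2
im=cv2.imread('pics/w9.png')[0:300,60:460]
cv2.imwrite('pics/w9c.png',cv2.resize(im,(800,600),interpolation=cv2.INTER_CUBIC))"
```

```text
t: 20.05
ee_pos: [483.2, -208.1, 78.8]
orientation: [2.484, 1.908, 0.017]
ft_force: [-2.1, -7.0, -0.2]
width: 0.4
t: 21.05
ee_pos: [485.5, -199.4, 78.8]
orientation: [2.483, 1.908, 0.016]
ft_force: [-3.4, -8.4, -0.8]
width: 0.5
tcp [ 485.5 -199.3   78.8] jaw ang -14.92 tilt 0.84 q6 -0.16 F [-2.  -6.2 -0.8] w 0.3 t 21.1
-> xyz [ 4.041 -0.125  1.888] spin -0.12 rows 1.0
[206.  99.]
[293.  99.]
[210. 208.]
[290. 207.]
```

View pics/w9c.png

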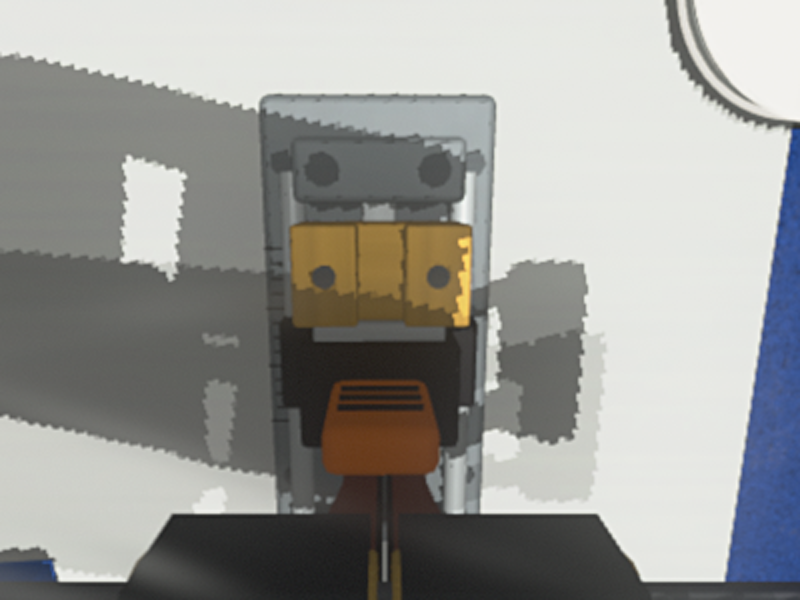

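The sprung face has reached the block, whose near edge is at crop y=326. The fixed jaw edge is at y=202 and the block's far edge at y=224, so a gap of about 5 mm remains. I'll compute what's left.

```bash
cat > fin.py <<'E'
from h import *
import pickle,sys
n,y0,tb,nr,fr,fx,bd=sys.argv[1],*map(float,sys.argv[2:8])
C=pickle.load(open(f"c{n}.pkl","rb"));f=lambda x,y:(60+(x+.5)/2-.5,y0+(y+.5)/2-.5)
yd=np.array([np.sin(np.radians(15)),np.cos(np.radians(15)),0])
cy=lambda p,z:onplane(C,f(381,p),z)@yd
F=cy(fx,64)
print("relative to fixed face: block far",(cy(fr,68)-F).round(1),"near",(cy(nr,68)-F).round(1),"tab back",(cy(tb,104)-F).round(1),"q",(cy(tb,104)-F+88).round(1),"black body front z64",(cy(bd,64)-F).round(1),"q",(cy(bd,64)-F+66).round(1))
print("tcp along y",ctrl.get_obs()["ee_pos"]@yd)
E
python3 fin.py 9 0 473 326 224 202 342
python3 - <<'E'
import cv2,numpy as np
g=cv2.cvtColor(cv2.imread("pics/w9.png"),cv2.COLOR_BGR2GRAY)
print(g[95:120,225]);print(g[155:180,250]);print(g[225:245,250])
E
```

```text
relative to fixed face: block far -5.3 near -31.2 tab back -57.0 q 31.0 black body front z64 -36.2 q 29.8
tcp along y -66.86790783673847
[ 97  97  95  90  84  76  70  70  71  82  97  95  96  96  96  87  71  80
 108 125 125 125 124 125 124]
[82 81 80 77 75 74 83 91 92 93 91 88 89 88 84 63 37 35 35 32 35 36 33 36
 37]
[71 70 70 68 69 69 70 70 69 69 68 65 55 36 34 35 36 35 36 37]
```

```bash
python3 -m inch '[{"xyz":[0.1,0,0],"spin":0},{"xyz":[0.2,0,0],"spin":0},{"xyz":[0.3,0,0],"spin":0},{"xyz":[0.4,0,0],"spin":0},{"xyz":[0.5,0,0],"spin":0},{"xyz":[0.6,0,0],"spin":0},{"xyz":[0.7,0,0],"spin":0},{"xyz":[0.77,0,0],"spin":0},{"xyz":[0.83,0,0],"spin":0},{"xyz":[0.83,0,0],"spin":0},{"xyz":[0.83,0,0],"spin":0},{"xyz":[0.83,0,0],"spin":0}]'; python3 look.py 10
python3 - <<'E'
from h import *
o=ctrl.get_obs();print("tcp y",o["ee_pos"]@np.array([np.sin(np.radians(15)),np.cos(np.radians(15)),0]))
im=cv2.imread("pics/w10.png");g=cv2.cvtColor(im,cv2.COLOR_BGR2GRAY);h=cv2.cvtColor(im,cv2.COLOR_BGR2HSV)
b=cv2.inRange(h,(15,90,60),(32,255,255));y,x=np.nonzero(b[80:260,200:300]);print("brass rows",y.min()+80,y.max()+80,"cols",x.min()+200,x.max()+200)
og=cv2.inRange(h,(3,150,60),(13,255,255));y,x=np.nonzero(og[:,200:300]);print("orange rows",y.min(),y.max())
for c in(225,240,250,270):print(c,g[110:250,c].tolist())
E
```

```text
t: 22.3
ee_pos: [487.4, -192.4, 78.8]
orientation: [2.481, 1.908, 0.014]
ft_force: [-2.7, -7.4, -0.3]
width: 0.6
tcp [ 487.4 -192.4   78.8] jaw ang -14.89 tilt 0.83 q6 -0.14 F [-2.7 -8.5 -0. ] w 0.5 t 22.35
-> xyz [ 3.33  -0.125  1.882] spin -0.09 rows 1.0
[207. 113.]
[292. 113.]
[210. 220.]
[289. 220.]
tcp y -59.72784419427036
brass rows 116 167 cols 205 295
orange rows 190 237
225 [96, 96, 93, 88, 80, 70, 71, 96, 117, 125, 125, 123, 125, 124, 124, 124, 122, 122, 122, 122, 121, 122, 122, 121, 121, 120, 121, 115, 91, 71, 69, 71, 71, 74, 72, 70, 70, 73, 81, 83, 84, 82, 81, 81, 80, 80, 80, 79, 79, 79, 79, 77, 76, 78, 78, 78, 76, 82, 90, 87, 66, 34, 34, 34, 33, 34, 34, 35, 35, 33, 34, 34, 34, 33, 35, 33, 35, 33, 32, 34, 33, 32, 34, 34, 34, 42, 45, 50, 53, 54, 58, 61, 62, 63, 61, 62, 63, 61, 62, 62, 63, 62, 63, 65, 66, 69, 68, 68, 68, 70, 68, 70, 69, 69, 70, 69, 69, 70, 67, 69, 68, 69, 70, 69, 67, 67, 66, 66, 66, 66, 67, 67, 66, 67, 67, 65, 68, 99, 130, 130]
240 [97, 97, 94, 88, 83, 75, 90, 120, 129, 127, 125, 124, 126, 126, 125, 123, 122, 122, 119, 119, 120, 120, 118, 119, 119, 119, 119
[... 957 characters left out ...]
 69, 70, 71, 70, 70, 70, 70, 70, 70, 67, 67, 63, 50, 34, 34, 36, 35, 34, 34, 36, 36, 37, 33, 38, 39]
270 [101, 101, 99, 93, 86, 78, 76, 97, 120, 127, 127, 125, 124, 124, 124, 124, 123, 124, 123, 123, 123, 123, 123, 121, 122, 122, 121, 121, 121, 120, 121, 119, 120, 119, 120, 118, 118, 118, 118, 117, 110, 94, 82, 81, 82, 80, 80, 79, 81, 78, 80, 79, 78, 78, 78, 78, 76, 84, 94, 90, 68, 39, 39, 39, 37, 39, 41, 41, 38, 40, 38, 39, 40, 40, 37, 38, 38, 38, 38, 38, 45, 61, 65, 60, 62, 63, 62, 54, 46, 49, 58, 59, 40, 36, 40, 54, 66, 67, 63, 64, 66, 64, 67, 67, 70, 72, 72, 73, 73, 75, 74, 76, 75, 74, 74, 74, 74, 72, 73, 72, 73, 73, 73, 73, 72, 71, 64, 53, 45, 46, 46, 47, 48, 47, 49, 49, 48, 48, 49, 47]
```

The block now touches the fixed jaw, and the sprung face is in by about 1.8 mm. It needs about 2 mm more.

```bash
python3 -m inch '[{"xyz":[0.08,0,0],"spin":0},{"xyz":[0.14,0,0],"spin":0},{"xyz":[0.2,0,0],"spin":0},{"xyz":[0.25,0,0],"spin":0},{"xyz":[0.3,0,0],"spin":0},{"xyz":[0.3,0,0],"spin":0},{"xyz":[0.3,0,0],"spin":0}]'
cat > chk.py <<'E'
from h import *
import sys
o=ctrl.get_obs();print("tcp y",o["ee_pos"]@np.array([np.sin(np.radians(15)),np.cos(np.radians(15)),0]),o["ft_force"].round(1))
im,C=snap("wrist");cv2.imwrite(f"pics/w{sys.argv[1]}.png",im);g=cv2.cvtColor(im,cv2.COLOR_BGR2GRAY)
for c in(225,250):print(c,g[112:128,c].tolist(),g[160:182,c].tolist())
E
python3 chk.py 11
```

```text
t: 23.05
ee_pos: [487.8, -190.8, 78.9]
orientation: [2.48, 1.908, 0.012]
ft_force: [-3.8, -9.5, -0.0]
width: 0.6
tcp y -58.0863051592402 [-3.8 -9.5 -0. ]
225 [96, 95, 93, 93, 90, 84, 74, 68, 86, 113, 124, 123, 123, 124, 123, 122] [78, 78, 77, 80, 77, 76, 77, 77, 76, 77, 65, 33, 34, 33, 33, 32, 33, 35, 35, 33, 36, 32]
250 [98, 96, 97, 97, 90, 83, 75, 80, 111, 127, 125, 123, 122, 122, 123, 122] [80, 81, 80, 78, 77, 75, 73, 75, 83, 86, 66, 34, 31, 34, 33, 36, 35, 34, 36, 35, 34, 35]
```

Force is 10.2 N and the sprung face is in by about 3.5 mm. I'm backing off the tab, rising clear and taking the last look.

```bash
python3 -m inch '[{"xyz":[-0.2,0,0],"spin":0},{"xyz":[-0.6,0,0],"spin":0},{"xyz":[-1.3,0,0],"spin":0},{"xyz":[-2,0,0],"spin":0},{"xyz":[-2,0,-1.5],"spin":0},{"xyz":[-2,0,-4],"spin":0},{"xyz":[-2,0,-7],"spin":0},{"xyz":[-2,0,-9],"spin":0},{"xyz":[-1,0,-9],"spin":0},{"xyz":[1,0,-9],"spin":0},{"xyz":[3,0,-9],"spin":0},{"xyz":[4,0,-9],"spin":0},{"xyz":[4,0,-9],"spin":0},{"xyz":[4,0,-9],"spin":0}]'; python3 look.py 12
python3 - <<'E'
from h import *
w=cv2.imread("pics/w12.png")[60:285,110:410]
s,C=snap("side");c=proj(C,(495,-160,50)).astype(int);a=s[c[1]-38:c[1]+37,c[0]-50:c[0]+50];t,_=snap("top");b=t[130:262,140:316]
r=np.hstack([cv2.resize(a,(300,225),interpolation=cv2.INTER_CUBIC),cv2.resize(b,(300,225),interpolation=cv2.INTER_CUBIC)])
cv2.imwrite("pics/fin.png",np.vstack([cv2.resize(w,(500,375),interpolation=cv2.INTER_CUBIC)[:, :],np.zeros((0,500,3),np.uint8)]) if 0 else np.vstack([cv2.resize(w[:,25:275],(600,375),interpolation=cv2.INTER_CUBIC),r]))
E
```

```text
t: 24.5
ee_pos: [496.6, -151.6, 168.2]
orientation: [2.48, 1.909, 0.011]
ft_force: [-0.3, -0.8, -0.1]
width: 0.1
tcp [ 496.6 -152.   168.4] jaw ang -14.85 tilt 0.82 q6 -0.06 F [0.5 1.  0. ] w 0.8 t 24.55
-> xyz [-0.797 -0.104 10.838] spin -0.05 rows 3.0
[223. 162.]
[278. 162.]
[225. 230.]
[277. 229.]
```

View pics/fin.png

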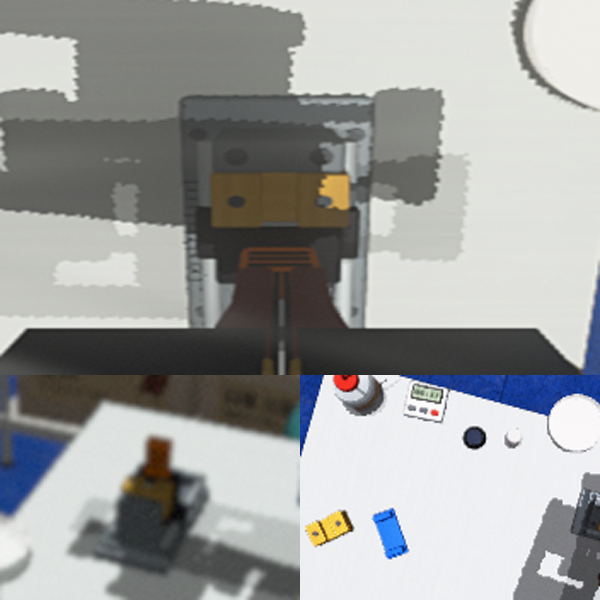

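The block is level between the jaws and against the fixed jaw. Only a thin strip of the sprung face still shows, the nest is empty, and the loupe and vial have not moved.

```bash
python3 -c "
from workcell import ctrl
print(ctrl.close_job(), ctrl.get_obs()['t'])"
```

```text
the job is handed in; nothing more can be done
the job is handed in; nothing more can be done
```

The job is done and handed in, at about 24.7 s of the 58 s allowed. I lifted the block out of the nest across its width, set it down upright on the bare table and let go. I then took it by its end faces, stood it on the rail and let go. Finally I pushed the tab from behind with closed fingers and backed away.

**Final checks:**
- **Block and bystanders:** The last pictures show the block level between the jaws and touching the fixed jaw. The nest is empty, the loupe and vial look undisturbed, and the gripper is clear with about zero force.
- **Sprung face:** It is pushed in by about 3.5 mm judging by the tool's travel, and about 3 mm judging by the strip still showing. The final push force of 10.2 N suggests nearer 4.6 mm. I did not measure it again after backing off.

**Disagreements along the way:**
- **Block height in the nest:** My estimates of the top ranged from 26 to 49 mm, against the stated 36 mm, because the two views were too close together. I went by the stated height; the grip then closed to 25.9 mm, as expected for the 26 mm width.
- **Rail height:** I did not measure it from two views, and checked only the base (10–11 mm against 12 mm) and the tab top (103 mm against 104 mm). Contact force set the final placing height.
- **Tool tilt:** The tool leaned by about 0.8–0.9° when it placed the block, but the block looked level once released.

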